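# Change the spent gas purifier in the chromatograph's clip stand

## Robot

A 6-joint arm with a two-finger parallel gripper is mounted at the origin on the work surface. World frame = base frame: x ahead of the robot, y to its left, z up, the work surface at z = 0. Lengths are in m, angles in rad, forces in N, time in s.
With the tool pointing down it reaches from about 0.4 to 0.825 m from the base axis. Payload 7 kg.
Tool frame: the origin (TCP) lies on the mounting face of the last link; the fingertips stand arm.tcp_to_tips ahead of it and the grasp point (between the pads) lies 159 mm ahead of it (arm.tcp_to_tips is the distance from the TCP to the fingertips, in m); z points along the fingers, y is the direction in which the jaws open and shut (so a half turn about z gives the same grasp; the last joint's range is limited). The gripper opens to 88 mm and grips with 3 to 60 N. Pads are 19 mm wide; open, the fingers measure 130 mm over their backs; the gripper's body (78 mm by 193 mm) begins 47 mm behind the grasp point.
Start: joints at [1.4, 0.359, 0.012, 0, -1.224, -0.288], TCP at [0.299, 0.605, 0.405] pointing down, gripper open.
Joint ranges: [-3.07, 3.07], [-1.43, 2.12], [-1.02, 1.25], [-3.03, 1.67], [-3.05, -0], [-3.03, 3.03]. Speed limits (rad/s): [2.39, 2.39, 3.01, 3.14, 3.14, 3.14].

## Interface

Orientations are given as [roll, pitch, yaw] about the fixed x, y, z axes, in that order (R = Rz(yaw) Ry(pitch) Rx(roll)).
In Python, from station import arm, cams, job_done, finder gives the robot as it stands.
- The arm moves only by the tool play_rows, never from a script. Its argument "targets" is a list that holds one entry, the list of rows, each a list of 4 numbers: the shift along the tool's x, y, z in m, then the turn about the tool's z in degrees. A call has 1 to 5 rows; each row is the pose to reach, as a shift and turn from the pose commanded when the call began, along the tool's axes at that moment; what a row does not reach only later rows make up. A row lasts 1/8 s, in which the tool goes at most 62.5 mm and 10.7 degrees, less where a joint would pass 70% of its speed; a pose out of reach is approached as far as the arm can. A call with a gripper value outside its range is refused whole. "grip" is the closure in counts, from 0 (fully open) to 255 (shut), set as the call begins (left out, the last holds). The fingers move at their own pace and stop on an object; "newtons" is the grip in N (left out, the last holds). Time passes only in rows, so rows that repeat a pose let the fingers close. It gives the time, the measured TCP pose, the force and the opening at its end, in the units of the state.
- arm.get_state(): the state, without advancing time (a new reading comes with each control period).
- cams.grab_frame(name): name is "side" or "top"; returns (picture, depth): 420x560x3 uint8, red, green, blue; 420x560 float32, m along the optical axis (not along the pixel's ray), 0 where there is no reading.
- cams.camera_params(name): a dict with "intrinsics" (3x3 intrinsics, pixels), "position" and "attitude" of the camera in the world. Camera axes: x right, y down, z forward; pixel columns grow to the right and rows downward; lengths in m; the calibration is good to about 2 mm. A picture is of the moment at which its call begins. camera_params takes no time and is no camera call.
- job_done(): hands the job in, once; it reports no verdict.
Trained networks look in the newest picture that a camera, given by its name, has taken for a name from the list of things; names that differ only in an ending like _2 or _b are one class to them, and where a whole thing is asked for, a point or a joint stands for the part that bears it (a point fixed in the world has none). Each returns a list of dicts, best first, with "score" (0 to 1); they miss things now and then, are a little off and sometimes report something else, mostly with a low value. They report only what shows in the picture. A call takes as long as a camera call. They do not tell look-alikes from the thing itself.
- finder.find_in(camera, query): "xyz" ([x, y, z] in m, in world coordinates, good to about 4 mm: the middle of the surface that is visible of it).
- finder.masks_of(camera, query): "mask" (420x560 bool, what is visible of it).
The state is a dict: "t": time; "q": joint angles; "qd": joint speeds; "joint_efforts": joint torques, N m; "eef_pos": TCP position; "ee_rot": TCP orientation; "force": force on the tool from outside, world axes, zero at the start; "moment": the same for the moment, N m; "width": finger opening in m.
Only numpy, scipy, OpenCV 4.12 (cv2) and the standard library are available. Lean on these libraries where they do the work, as an engineer would, in place of code of your own. Each camera call takes 0.05 s, during which the arm holds its last target. There are 200 camera calls.

## Task

Change the spent gas purifier: pull the trap with the brown window out of its spring clips on the sloping stand and lay it flat in the grey tray. Then press the fresh trap with the green window into the freed bay, red inlet end down the slope and centred in the clips, until both clips snap over it and it sits fully home, without ramming it. Let go of it; drop neither trap on the way, and leave the trap in service, the bottle, the vial rack and the wrench as they are.

Things in the scene. Friction and masses are not known exactly. Their poses are not given: they have to be found in the camera images.
- fresh: Fresh gas purifier ('trap'), 196 mm long, about 0.25 kg: round aluminium body 32 mm in diameter with a GREEN window round its middle. Lies flat on the bench on its two hexagonal collars (it does not roll), red inlet end roughly towards the robot. Origin on the underside at mid length, 19 mm below the axis; x points along the axis from inlet to outlet, z up as it lies.
- fresh_mid (a point): On the axis of the fresh trap at mid length. All traps are alike: body 32 mm in diameter, 124 mm long (62 mm each way from here), then at each end a hexagonal collar 38 mm across flats and 14 mm long, then a narrow end piece 18 to 22 mm in diameter. Axes as fresh.
- fresh_inlet (a point): Centre of the inlet end face of the fresh trap, 98 mm from its middle: red cap, and a red ring round the body near this end.
- fresh_outlet (a point): Centre of the outlet end face of the fresh trap, 98 mm from its middle: black cap, and a black ring round the body near this end.
- spent: Spent trap: same make, size and axes as the fresh one, but its window is BROWN all over and both ends are capped (already off the gas lines). At the start it is snapped in one of the two bays of the stand, red inlet end down the slope.
- spent_mid (a point): On the axis of the spent trap at mid length.
- spent_inlet (a point): Centre of the red-capped end face of the spent trap, 98 mm from its middle.
- spent_outlet (a point): Centre of the black-capped end face of the spent trap, 98 mm from its middle.
- service: Trap in service, in the other bay: same make and size, window green with a short brown band at its inlet, thin bent steel tubes from both ends down to the stand. It stays in its clips, untouched.
- service_mid (a point): On the axis of the trap in service at mid length.
- station: Purifier stand fixed to the bench: pale grey wedge-shaped console with blue cheeks, 242 mm wide (y), 236 mm deep (x), origin at the centre of its underside. Its face slopes up away from the robot at 27 degrees, from 33 mm above the bench at the near edge to 151 mm at the far edge. It carries two bays side by side, 110 mm apart; traps lie in them along the slope.
- panel: The sloping face, origin at its centre; x up the slope, y left, z out of the face. Each bay has two spring clips, 14 mm wide along the trap: a saddle with its top 16 mm out from the face, between two sprung steel arms with rolled lips and flared tips, 50 mm across the tips, reaching 53 mm out. Between a bay's two clips 62 mm are free for fingers, down to the face.
- bay_left (a point): Centre of the left bay (as the robot sees it): where the middle of a seated trap's axis lies, 32 mm out from the sloping face. x runs up the slope along the seated trap, y to the left across the face, z straight out of the face. The bay's two clips are centred at x = -38 and +38 mm.
- bay_right (a point): Centre of the right bay (as the robot sees it): where the middle of a seated trap's axis lies, 32 mm out from the sloping face. x runs up the slope along the seated trap, y to the left across the face, z straight out of the face. The bay's two clips are centred at x = -38 and +38 mm.
- tray: Open grey tray for used parts, fixed to the bench: 270 (x) x 130 mm (y) outside, 35 mm high, walls 4 mm thick, inner floor 4 mm above the bench; origin at the centre of its underside.
- bottle: Bystander: white bottle of leak-check fluid, blue cap, 54 mm in diameter, 150 mm tall, standing on the bench; origin at the centre of its underside.
- vial_rack: Bystander: black vial rack 90 x 160 mm, 34 mm high, a few capped vials standing out to 50 mm; origin at the centre of its underside.
- wrench: Bystander: steel wrench 150 mm long lying flat on the bench between robot and stand; origin on its underside.
- clip_low (a point): The clip nearest the robot in the left bay: point on the seated axis. A trap goes in and out of any clip straight along the face's normal. Its axis is 21 mm out from the seated place when it meets the lips; pressed on, the arms spread and the push rises to about 8 N per clip, 15 N for both; it passes the lips 10 mm out, the push drops and the clip draws it down on the saddle. Pulling out takes about as much.
Not all that is in view belongs to the job. What is shaped like the fresh but yellow is not meant.

How it is judged:
On the way, in this order (a step that is already met when the one before it is completed fails the run):
1. the spent trap lies flat in the tray, let go (z of each of spent_inlet, spent_outlet in the frame of tray below 0.036 m and x of spent_inlet in the frame of tray between -0.133 and 0.133 m and y of spent_inlet in the frame of tray between -0.063 and 0.063 m and x of spent_outlet in the frame of tray between -0.133 and 0.133 m and y of spent_outlet in the frame of tray between -0.063 and 0.063 m and contact force between spent and the fingers below 0.1 N and linear speed of spent below 0.02 m/s), for 0.2 s.
2. the fresh trap is home in both clips of the freed bay (((z of fresh_inlet in the frame of bay_left between -0.005 and 0.005 m and z of fresh_outlet in the frame of bay_left between -0.005 and 0.005 m and y of fresh_inlet in the frame of bay_left between -0.006 and 0.006 m and y of fresh_outlet in the frame of bay_left between -0.006 and 0.006 m and x of fresh_mid in the frame of bay_left between -0.012 and 0.012 m and x of fresh_inlet in the frame of bay_left below -0.05 m) or (z of fresh_inlet in the frame of bay_right between -0.005 and 0.005 m and z of fresh_outlet in the frame of bay_right between -0.005 and 0.005 m and y of fresh_inlet in the frame of bay_right between -0.006 and 0.006 m and y of fresh_outlet in the frame of bay_right between -0.006 and 0.006 m and x of fresh_mid in the frame of bay_right between -0.012 and 0.012 m and x of fresh_inlet in the frame of bay_right below -0.05 m))), for 0.2 s.
At the end, for the whole second after the job is handed in: The fresh trap is home in both clips of the freed bay (ends within 5 mm in depth, 6 mm sideways; middle within 12 mm along the slope), red inlet end lower; the trap in service still seated; the spent trap lies flat in the tray, both ends inside its walls; all released and at rest (all of step 1 and ((z of fresh_inlet in the frame of bay_left between -0.005 and 0.005 m and z of fresh_outlet in the frame of bay_left between -0.005 and 0.005 m and y of fresh_inlet in the frame of bay_left between -0.006 and 0.006 m and y of fresh_outlet in the frame of bay_left between -0.006 and 0.006 m and x of fresh_mid in the frame of bay_left between -0.012 and 0.012 m and x of fresh_inlet in the frame of bay_left below -0.05 m) or (z of fresh_inlet in the frame of bay_right between -0.005 and 0.005 m and z of fresh_outlet in the frame of bay_right between -0.005 and 0.005 m and y of fresh_inlet in the frame of bay_right between -0.006 and 0.006 m and y of fresh_outlet in the frame of bay_right between -0.006 and 0.006 m and x of fresh_mid in the frame of bay_right between -0.012 and 0.012 m and x of fresh_inlet in the frame of bay_right below -0.05 m)) and distance of service_mid from where it was at the start of the episode below 0.006 m and contact force between fresh and the fingers below 0.1 N and linear speed of fresh below 0.02 m/s); the robot touches nothing.
It fails at once if the trap in service was disturbed (moved over 6 mm) (distance of service_mid from where it was at the start of the episode above 0.006 m).
It fails at once if the bottle, vial rack or wrench was moved over 15 mm (distance of any of bottle, vial_rack, wrench from where it was at the start of the episode above 0.015 m).
It fails at once if a trap was dropped (fell freely at over 0.8 m/s, about 33 mm) ((linear speed of fresh above 0.8 m/s and contact force between fresh and the fingers below 0.1 N) or (linear speed of spent above 0.8 m/s and contact force between spent and the fingers below 0.1 N)).
It fails at once if the fresh trap was rammed against the stand (over 120 N) (contact force between fresh and station above 120 N).
It also fails if it takes over 72 s, if anything falls off the work surface, if the arm or the gripper's body presses on something with over 40 N, if the wrist force passes 120 N, or if a joint passes its speed limit or range.

## Working session

There is one attempt and no reset: what is moved stays moved. The work goes in short steps, Python scripts to look and compute and a tool call to move; the robot and the scene stay as the last step left them, time stands still between calls to the robot, and variables do not carry over. Pictures are saved under pics/ and viewed, about 8 in all and at most 12, crops included, and the job is handed in when it is done.

Besides the shell and the picture viewer there is one more tool, called after ">>>" by a JSON object that holds its "fn" and its "kwargs". play_rows: Moves the arm, as the interface text tells. Its arguments: {"type":"object","properties":{"targets":{"type":"array","items":{"type":"array","items":{"type":"array","items":{"type":"number"}}}},"grip":{"type":"number"},"newtons":{"type":"number"}},"required":["targets"]}

```bash
mkdir -p pics; ls; python3 - <<'E'
from station import arm,cams,finder
import cv2,numpy as np
print(arm.get_state(), arm.tcp_to_tips)
for c in ("side","top"):
    p,d=cams.grab_frame(c); cv2.imwrite(f"pics/{c}0.png",p[:,:,::-1]); np.save(f"{c}0.npy",d)
    print(c,cams.camera_params(c))
    for n in ("fresh","spent","service","station","tray","bottle","vial_rack","wrench"):
        print(c,n,[(np.round(r["xyz"],3).tolist(),round(r["score"],2)) for r in finder.find_in(c,n)[:3]])
E
```

```text
pics
{'t': 0.0, 'q': array([ 1.40008187e+00,  3.59352228e-01,  1.10795575e-02, -3.35325352e-04,
       -1.22409772e+00, -2.88163755e-01]), 'qd': array([ 1.02275964e-03,  5.17722472e-04, -1.76681338e-06,  7.34180728e-04,
        5.59167278e-04,  1.28621432e-03]), 'joint_efforts': array([ 1.68687733e-03, -5.82721066e+01,  2.93046981e+01,  6.99675232e+00,
        7.06955689e-03, -1.59748488e-04]), 'eef_pos': array([0.29886528, 0.60501544, 0.40375655]), 'ee_rot': array([ 3.13999390e+00, -1.45143986e-04, -4.58992283e-01]), 'force': array([-1.06213114, -0.23765045, -0.46434754]), 'moment': array([ 0.02399127, -0.02450263,  0.05319188]), 'width': 0.08753060370061642} 0.1781
side {'intrinsics': array([[495.68523118,   0.        , 275.4488589 ],
       [  0.        , 495.68523118, 216.31189503],
       [  0.        ,   0.        ,   1.        ]]), 'position': array([ 0.30691609, -0.72094527,  1.0552658 ]), 'attitude': array([-2.42285938, -0.01288458, -0.29767674])}
side fresh [([0.522, 0.485, 0.027], 0.61), ([0.451, 0.309, 0.027], 0.55)]
side spent [([0.599, -0.044, 0.129], 0.74)]
side servic
[... 440 characters left out ...]
 528.02869394, 214.27802505],
       [  0.        ,   0.        ,   1.        ]]), 'position': array([0.41377624, 0.03689309, 1.69968702]), 'attitude': array([-3.05085773,  0.00379078, -1.57069143])}
top fresh [([0.449, 0.319, 0.032], 0.71), ([0.524, 0.488, 0.032], 0.61), ([0.356, -0.053, 0.01], 0.54)]
top spent [([0.6, -0.035, 0.134], 0.82)]
top service [([0.599, 0.072, 0.136], 0.76)]
top station [([0.625, 0.02, 0.099], 0.88), ([0.458, -0.331, 0.004], 0.62)]
top tray [([0.458, -0.332, 0.002], 0.58)]
top bottle [([0.718, -0.289, 0.099], 0.61), ([0.601, -0.033, 0.133], 0.55)]
top vial_rack [([0.722, 0.253, 0.034], 0.87), ([0.718, -0.29, 0.099], 0.42)]
top wrench [([0.357, -0.053, 0.01], 0.5)]
```

```bash
python3 - <<'E'
import cv2,numpy as np
a=cv2.imread("pics/side0.png");b=cv2.imread("pics/top0.png")
cv2.imwrite("pics/both.png",cv2.resize(np.vstack([a,b]),None,fx=0.714,fy=0.714))
cv2.imwrite("pics/topbig.png",cv2.resize(b,(800,600),interpolation=cv2.INTER_CUBIC))
E
```

```text
(no output)
```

View pics/topbig.png

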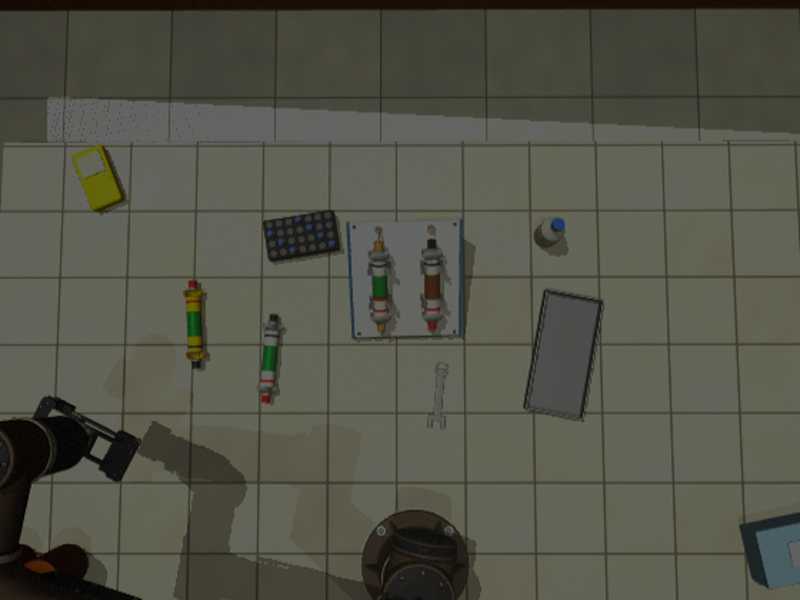

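View pics/side0.png

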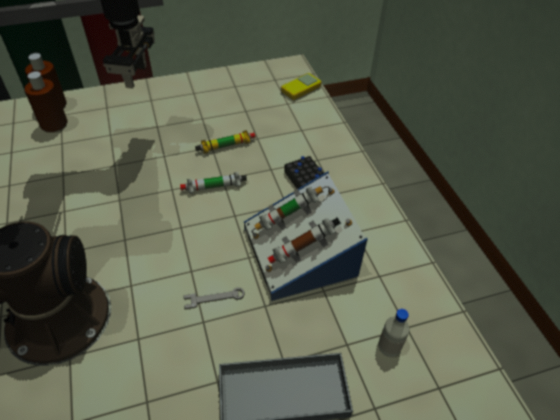

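The top view (800x600) shows the spent trap with its brown window at (431,285) in the right bay and the service trap at (379,285) in the left bay. The tray is at (563,354), the wrench at (438,395), the vial rack at (302,235) and the bottle at (550,235).

Two things could be the fresh trap: (270,358), white body with a green window and its red end toward the robot, or (195,325), which is yellow. The white one at (270,358) fits the description. Next I'll measure poses and crop it to confirm.

```bash
cat > h.py <<'E'
import numpy as np,cv2
from scipy.spatial.transform import Rotation as R
from station import arm,cams,finder
def cloud(c,d):
    P=cams.camera_params(c);K=P["intrinsics"];v,u=np.mgrid[:420,:560]
    X=np.stack([(u-K[0,2])/K[0,0]*d,(v-K[1,2])/K[1,1]*d,d],-1)
    return X@R.from_euler("xyz",P["attitude"]).as_matrix().T+P["position"]
def pick(c,name,near,tol=.06):
    r=[m["mask"] for m in finder.masks_of(c,name)];r0=finder.find_in(c,name)
    return r
E
python3 - <<'E'
from h import *
tot=[]
for c in ("top","side"):
    p,d=cams.grab_frame(c);X=cloud(c,d);hsv=cv2.cvtColor(p,cv2.COLOR_RGB2HSV)
    if c=="top":
        a=cv2.resize(p[210:300,120:235],(575,450),interpolation=cv2.INTER_CUBIC)
        b=cv2.resize(p[140:250,235:335],(409,450),interpolation=cv2.INTER_CUBIC)
        o=np.hstack([a,b]);o=np.clip(o.astype(float)*1.7,0,255).astype(np.uint8)
        cv2.imwrite("pics/crop1.png",cv2.resize(o,None,fx=.81,fy=.81)[:,:,::-1])
    ok=d>0
    # panel plane by region, excluding things that stand out of it
    reg=ok&(X[...,0]>.52)&(X[...,0]<.72)&(abs(X[...,1]-.02)<.10)&(X[...,2]>.03)
    Q=X[reg];n=None
    best=0
    rng=np.random.default_rng(0)
    for _ in range(300):
        s=Q[rng.choice(len(Q),3,False)];m=np.cross(s[1]-s[0],s[2]-s[0]);m/=np.linalg.norm(m)+1e-12;m*=np.sign(m[2])
        if m[2]<.8 or m[2]>.95: continue
        k=abs((Q-s[0])@m)<.003
        if k.sum()>best:best=k.sum();S=Q[k]
    cen=S.mean(0);n=np.linalg.svd(S-cen)[2][2];n*=np.sign(n[2])
    print(c,"plane",n.round(3),"yaw",np.degrees(np.arctan2(-n[1],-n[0])).round(2),"slope",np.degrees(np.arccos(n[2])).round(2),"d",round(n@cen,4))
    for name,ref in (("spent",(.6,-.036)),("service",(.6,.072)),("fresh",(.45,.317)),("tray",(.458,-.332))):
        for m in finder.masks_of(c,name):
            k=m["mask"]&ok;Q=X[k]
            md=np.median(Q,0)
            if np.hypot(*(md[:2]-ref))>.04: continue
            rect=cv2.minAreaRect(Q[:,:2].astype(np.float32))
            q=Q[:,:2]-Q[:,:2].mean(0);ax=np.linalg.svd(q,full_matrices=False)[2][0];ax*=np.sign(ax[0])
            print(c,name,round(m["score"],2),len(Q),"mean",Q.mean(0).round(4),"rect",np.round(rect[0],4),np.round(rect[1],3),round(rect[2],1),"pca yaw",np.degrees(np.arctan2(ax[1],ax[0])).round(2),"zmax",np.percentile(Q[:,2],97).round(4))
            break
    # window colours
    h,s,v=hsv[...,0],hsv[...,1],hsv[...,2]
    for nm,ref,col in (("spent",(.6,-.036),(h<15)&(s>120)),("service",(.6,.072),(h>45)&(h<80)&(s>120)),("fresh",(.45,.317),(h>45)&(h<80)&(s>120))):
        k=ok&col&(np.hypot(X[...,0]-ref[0],X[...,1]-ref[1])<.045)
        Q=X[k];print(c,nm,"window",k.sum(),Q.mean(0).round(4),Q.min(0).round(3),Q.max(0).round(3))
E
```

```text
top plane [-0.468 -0.01   0.884] yaw 1.18 slope 27.91 d -0.2063
top spent 0.88 687 mean [ 0.6021 -0.0365  0.1332] rect [ 0.6013 -0.0376] [0.178 0.044] 0.9 pca yaw 1.23 zmax 0.1732
top service 0.78 688 mean [0.6006 0.0729 0.1333] rect [0.6012 0.0739] [0.189 0.044] 1.2 pca yaw 0.71 zmax 0.1733
top fresh 0.62 566 mean [0.4498 0.3179 0.0325] rect [0.4513 0.3209] [0.047 0.187] 85.0 pca yaw -4.46 zmax 0.0429
top tray 0.92 3656 mean [ 0.4598 -0.3353  0.0097] rect [ 0.4618 -0.3369] [0.142 0.277] 78.8 pca yaw -11.37 zmax 0.0383
top spent window 144 [ 0.5978 -0.0361  0.1347] [ 0.576 -0.049  0.116] [ 0.622 -0.024  0.153]
top service window 130 [0.5997 0.073  0.1363] [0.582 0.059 0.12 ] [0.619 0.087 0.155]
top fresh window 154 [0.4518 0.3182 0.0336] [0.427 0.304 0.02 ] [0.478 0.335 0.045]
side plane [-0.457 -0.008  0.889] yaw 0.96 slope 27.2 d -0.1995
side spent 0.83 921 mean [ 0.6015 -0.0406  0.1316] rect [ 0.6019 -0.0234] [0.181 0.069] 1.1 pca yaw 2.52 zmax 0.1686
side service 0.77 926 mean [0.5935 0.0698 0.1257] rect [0.6017 0.0885] [0.198 0.077] 0.6 pca yaw 0.23 zmax 0.1684
side fresh 0.81 700 mean [0.445  0.3152 0.0259] rect [0.4486 0.334 ] [0.074 0.192] 84.7 pca yaw -5.34 zmax 0.0376
side tray 0.78 8000 mean [ 0.4644 -0.3254  0.0077] rect [ 0.4627 -0.3224] [0.151 0.282] 78.1 pca yaw -14.96 zmax 0.0346
side spent window 227 [ 0.5955 -0.042   0.1301] [ 0.572 -0.053  0.111] [ 0.622 -0.026  0.148]
side service window 165 [0.5977 0.0674 0.1323] [0.577 0.058 0.116] [0.619 0.082 0.146]
side fresh window 147 [0.4484 0.3131 0.0292] [0.422 0.3   0.017] [0.474 0.327 0.038]
```

View pics/crop1.png

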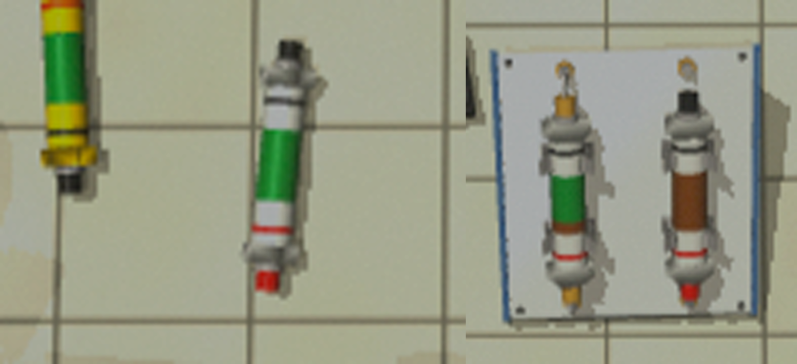

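The crop confirms it: the white trap with green window (crop 280,165), red inlet toward the robot, is the fresh one; the yellow one at left is the decoy. The brown-window trap (688,200) is in the right bay.

```bash
cat >> h.py <<'E'
import sys
def go(x,y,z,yaw):
    s=arm.get_state();M=R.from_euler("xyz",s["ee_rot"]).as_matrix()
    d=M.T@(np.array([x,y,z+.159])-s["eef_pos"]);t=-(yaw-np.degrees(s["ee_rot"][2]))
    print("shift",d.round(4).tolist(),"turn",round(t,2))
if __name__=="__main__": go(*map(float,sys.argv[1:]))
E
python3 h.py .603 -.036 .241 1.1
```

```text
shift [0.5566, 0.4402, 0.0047] turn -27.39
```

>>> {"fn": "play_rows", "kwargs": {"targets": [[[0.556,0.44,0,-27.4],[0.556,0.44,0,-27.4],[0.556,0.44,0,-27.4],[0.556,0.44,0,-27.4],[0.556,0.44,0,-27.4]]], "grip": 0}}

```text
t: 2.02
eef_pos: [0.4332, 0.3209, 0.405]
ee_rot: [-3.141, -0.001, 0.02]
force: [1.4, 1.1, -0.2]
width: 0.0876
```

```bash
python3 h.py .603 -.036 .241 1.1; python3 -c "from h import *;print(arm.get_state())"
```

```text
shift [0.1626, 0.3602, 0.0049] turn 0.04
{'t': 2.025, 'q': array([ 1.00127732e+00,  1.34713774e-01, -2.87566232e-01,  1.70677033e-04,
       -1.14773690e+00,  5.89330158e-01]), 'qd': array([-0.8040311 , -0.20181051, -0.24422592,  0.00217282,  0.04466436,
        0.79561988]), 'joint_efforts': array([  6.20402768, -39.67504978,  28.40821445,   6.44618288,
        -0.12893326,  -1.36599071]), 'eef_pos': array([0.43323893, 0.32087703, 0.40503592]), 'ee_rot': array([-3.14103124e+00, -5.62626564e-04,  1.98810035e-02]), 'force': array([ 1.35119114,  1.10072362, -0.24686332]), 'moment': array([ 0.00026695, -0.2055132 , -0.00987805]), 'width': 0.08764310417743375}
```

>>> {"fn": "play_rows", "kwargs": {"targets": [[[0.163,0.345,0,0],[0.163,0.345,0,0],[0.163,0.345,0,0],[0.163,0.345,0,0],[0.163,0.345,0,0]]]}}

```text
t: 2.65
eef_pos: [0.5723, 0.0409, 0.4051]
ee_rot: [-3.141, -0.001, 0.02]
force: [0.7, 1.6, -0.1]
width: 0.0876
```

>>> {"fn": "play_rows", "kwargs": {"targets": [[[0,0.02,0,0],[0,0.02,0,0],[0,0.02,0,0]]]}}

```text
t: 3.02
eef_pos: [0.5718, 0.0235, 0.4048]
ee_rot: [-3.141, -0.0, 0.02]
force: [-0.1, -0.0, -0.2]
width: 0.0879
```

```bash
python3 h.py .603 -.036 .1225 1.1; python3 - <<'E'
from h import *
p,d=cams.grab_frame("side");q=p[150:330,180:400]
cv2.imwrite("pics/s1.png",cv2.resize(np.clip(q*1.5,0,255).astype(np.uint8),None,fx=3,fy=3,interpolation=cv2.INTER_CUBIC)[:,:,::-1])
E
```

```text
shift [0.03, 0.0602, 0.1233] turn 0.04
```

View pics/s1.png

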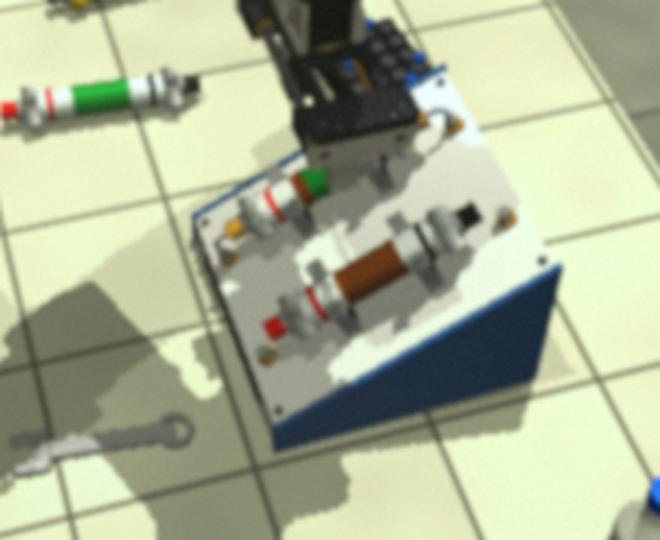

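The side crop shows the brown spent trap in the near (right) bay at (370,270). The open gripper is still over the other bay at (360,130), and nothing has been touched. Now I move over the spent trap and go down.

>>> {"fn": "play_rows", "kwargs": {"targets": [[[0.03,0.06,0,0],[0.03,0.06,0,0],[0.03,0.06,0,0],[0.03,0.06,0.03,0],[0.03,0.06,0.06,0]]]}}

```text
t: 3.7
eef_pos: [0.6028, -0.0349, 0.3446]
ee_rot: [-3.141, -0.002, 0.021]
force: [0.1, 0.1, -0.5]
width: 0.0876
```

>>> {"fn": "play_rows", "kwargs": {"targets": [[[0,0,0.02,0],[0,0,0.035,0],[0,0,0.045,0],[0,0,0.05,0],[0,0,0.05,0]]]}}

```text
t: 4.32
eef_pos: [0.6033, -0.0364, 0.2948]
ee_rot: [3.142, -0.0, 0.02]
force: [-0.6, -0.1, 0.0]
width: 0.0879
```

```bash
python3 h.py .603 -.036 .1225 1.1; python3 - <<'E'
from h import *
p,d=cams.grab_frame("side");q=p[150:330,180:400]
cv2.imwrite("pics/s2.png",cv2.resize(np.clip(q*1.5,0,255).astype(np.uint8),None,fx=3,fy=3,interpolation=cv2.INTER_CUBIC)[:,:,::-1])
E
```

```text
shift [-0.0003, -0.0004, 0.0133] turn 0.02
```

View pics/s2.png

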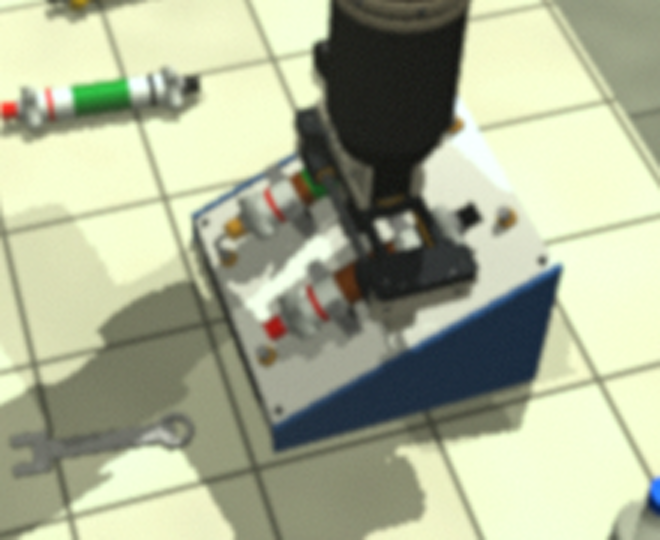

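The fingers straddle the trap between its two clips at about (400,270), with the brown window visible at (350,280). I finish the descent and close.

>>> {"fn": "play_rows", "kwargs": {"targets": [[[0,0,0.007,0],[0,0,0.013,0],[0,0,0.013,0]]]}}

```text
t: 4.75
eef_pos: [0.603, -0.0367, 0.281]
ee_rot: [3.141, 0.001, 0.019]
force: [0.0, -0.4, -0.6]
width: 0.0877
```

>>> {"fn": "play_rows", "kwargs": {"targets": [[[0,0,0,0],[0,0,0,0],[0,0,0,0],[0,0,0,0],[0,0,0,0]]], "grip": 255, "newtons": 15}}

```text
t: 5.38
eef_pos: [0.6033, -0.0365, 0.2817]
ee_rot: [-3.142, -0.0, 0.019]
force: [0.3, -0.3, 0.8]
width: 0.0432
```

```bash
python3 h.py .603 -.036 .1225 1.1; python3 -c "from h import *;print(arm.get_state())"
```

```text
shift [-0.0003, -0.0005, 0.0002] turn 0.01
{'t': 5.375, 'q': array([ 2.62435750e-01,  3.48739476e-01, -3.06627777e-01, -1.38111881e-05,
       -9.15400069e-01,  1.32778242e+00]), 'qd': array([ 0.00183353,  0.00126237, -0.00067071, -0.00116064, -0.00094875,
        0.00056683]), 'joint_efforts': array([ 8.45222603e-04, -5.29536366e+01,  2.48044235e+01,  5.82183301e+00,
        8.50013969e-02, -1.19760766e-04]), 'eef_pos': array([ 0.60326756, -0.03654102,  0.28170188]), 'ee_rot': array([-3.14157505e+00, -2.55178398e-05,  1.94134283e-02]), 'force': array([ 0.34107415, -0.34794671,  0.77113778]), 'moment': array([-0.02716901, -0.04749606, -0.02509887]), 'width': 0.0431892537756888}
```

>>> {"fn": "play_rows", "kwargs": {"targets": [[[0,0,0,0],[0,0,0,0],[0,0,0,0]]]}}

```text
t: 5.75
eef_pos: [0.6033, -0.0359, 0.2817]
ee_rot: [-3.141, -0.0, 0.02]
force: [0.3, 4.9, 1.0]
width: 0.0315
```

>>> {"fn": "play_rows", "kwargs": {"targets": [[[0,0,0,0],[0,0,0,0]]], "newtons": 60}}

```text
t: 6.0
eef_pos: [0.6033, -0.0359, 0.2817]
ee_rot: [-3.141, -0.0, 0.02]
force: [-1.1, 5.5, 0.2]
width: 0.0311
```

>>> {"fn": "play_rows", "kwargs": {"targets": [[[-0.003,0,-0.005,0],[-0.005,0,-0.01,0],[-0.008,0,-0.015,0],[-0.01,0,-0.02,0],[-0.014,0,-0.027,0]]]}}

```text
t: 6.62
eef_pos: [0.589, -0.0368, 0.3082]
ee_rot: [3.141, 0.002, 0.019]
force: [-0.3, -0.6, -2.7]
width: 0.0308
```

>>> {"fn": "play_rows", "kwargs": {"targets": [[[-0.006,0,-0.012,0],[-0.012,0,-0.024,0],[-0.014,0,-0.05,0],[-0.014,0,-0.08,0],[-0.014,0,-0.08,0]]]}}

```text
t: 7.25
eef_pos: [0.5755, -0.0372, 0.3922]
ee_rot: [-3.141, -0.006, 0.02]
force: [0.1, 0.7, -3.3]
width: 0.0309
```

```bash
python3 - <<'E'
from h import *
p,d=cams.grab_frame("side");q=p[100:330,180:460]
cv2.imwrite("pics/s3.png",cv2.resize(np.clip(q*1.5,0,255).astype(np.uint8),None,fx=2.5,fy=2.5,interpolation=cv2.INTER_CUBIC)[:,:,::-1])
E
python3 h.py .461 -.334 .160 -11.2
```

```text
shift [-0.1199, 0.2946, 0.0707] turn 12.3
```

View pics/s3.png

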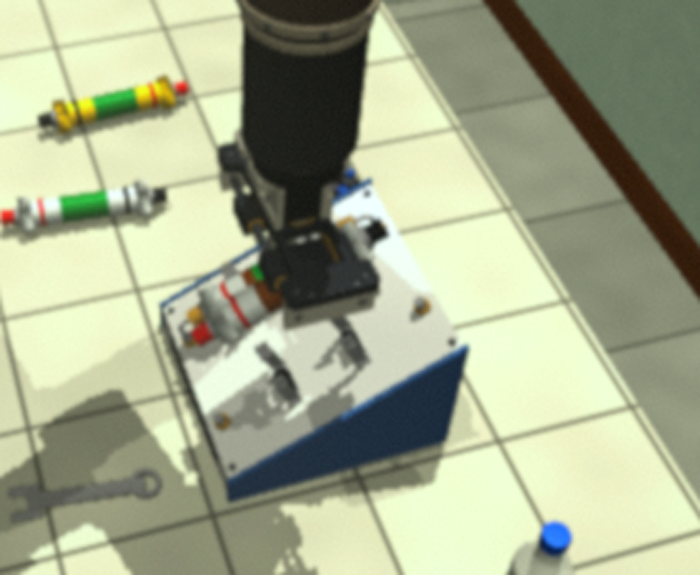

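The trap is free of the clips and held in the gripper (inlet at 200,335), and the bay is empty with clips at (283,380) and (350,345). I carry it to the tray.

>>> {"fn": "play_rows", "kwargs": {"targets": [[[-0.02,0.05,0,2.5],[-0.05,0.11,0,5],[-0.07,0.17,0,7.5],[-0.095,0.23,0,10],[-0.115,0.28,0,12.3]]]}}

```text
t: 7.92
eef_pos: [0.4642, -0.3208, 0.3879]
ee_rot: [-3.141, 0.001, -0.197]
force: [0.9, -0.3, -1.6]
width: 0.0308
```

>>> {"fn": "play_rows", "kwargs": {"targets": [[[0,0,0.0,0],[0,0,0.0,0],[0,0,0.0,0]]]}}

```text
t: 8.3
eef_pos: [0.466, -0.3184, 0.3883]
ee_rot: [-3.141, 0.001, -0.194]
force: [0.3, 0.2, -2.6]
width: 0.0306
```

```bash
python3 h.py .461 -.334 .100 -11.2; python3 - <<'E'
from h import *
p,d=cams.grab_frame("top");X=cloud("top",d);P=cams.camera_params("top")
k=(d>0)&(X[...,0]>.3)&(X[...,0]<.62)&(X[...,1]<-.2)&(X[...,1]>-.45)
print("wall z",np.percentile(X[k&(X[...,2]<.05)][:,2],97))
E
```

```text
shift [-0.0018, 0.0163, 0.1293] turn 0.09
wall z 0.03446656763432691
```

>>> {"fn": "play_rows", "kwargs": {"targets": [[[-0.002,0.016,0.02,0],[-0.002,0.016,0.05,0],[-0.002,0.016,0.08,0],[-0.002,0.016,0.11,0],[-0.002,0.016,0.129,0]]]}}

```text
t: 8.98
eef_pos: [0.461, -0.3333, 0.2582]
ee_rot: [-3.141, 0.001, -0.193]
force: [0.1, -0.3, -2.3]
width: 0.031
```

>>> {"fn": "play_rows", "kwargs": {"targets": [[[0,0,0.003,0],[0,0,0.008,0],[0,0,0.014,0],[0,0,0.02,0],[0,0,0.026,0]]], "newtons": 15}}

```text
t: 9.6
eef_pos: [0.4607, -0.3346, 0.2335]
ee_rot: [3.142, -0.0, -0.195]
force: [-0.2, -0.1, -2.9]
width: 0.0318
```

```bash
python3 h.py .461 -.334 .028 -11.2; python3 - <<'E'
from h import *
p,d=cams.grab_frame("side");q=p[250:420,150:400]
cv2.imwrite("pics/s4.png",cv2.resize(np.clip(q*1.5,0,255).astype(np.uint8),None,fx=2.5,fy=2.5,interpolation=cv2.INTER_CUBIC)[:,:,::-1])
E
```

```text
shift [0.0002, -0.0006, 0.0465] turn 0.01
```

View pics/s4.png

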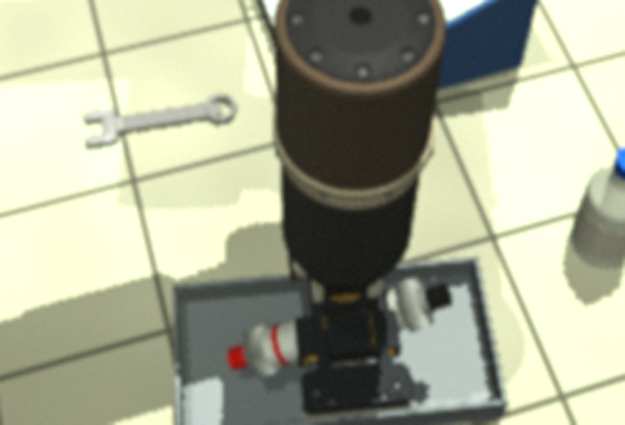

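The trap is inside the tray (red end 236,357, black end 440,295, tray 175–500). I lower it slowly so it lays itself flat.

>>> {"fn": "play_rows", "kwargs": {"targets": [[[0,0,0.004,0],[0,0,0.009,0],[0,0,0.014,0],[0,0,0.019,0],[0,0,0.024,0]]]}}

```text
t: 10.28
eef_pos: [0.4618, -0.3349, 0.2102]
ee_rot: [3.141, -0.003, -0.195]
force: [3.0, -1.2, 2.4]
width: 0.0314
```

>>> {"fn": "play_rows", "kwargs": {"targets": [[[0,0,0.005,0],[0,0,0.01,0],[0,0,0.014,0],[0,0,0.018,0],[0,0,0.021,0]]]}}

```text
t: 10.9
eef_pos: [0.4605, -0.3345, 0.1882]
ee_rot: [-3.141, 0.001, -0.195]
force: [1.6, -0.3, -1.2]
width: 0.0316
```

>>> {"fn": "play_rows", "kwargs": {"targets": [[[0,0,0.002,0],[0,0,0.003,0],[0,0,0.003,0]]]}}

```text
t: 11.28
eef_pos: [0.4606, -0.3345, 0.1856]
ee_rot: [-3.142, 0.0, -0.195]
force: [1.1, -0.0, 0.2]
width: 0.0316
```

>>> {"fn": "play_rows", "kwargs": {"targets": [[[0,0,0,0],[0,0,0,0],[0,0,0,0]]], "grip": 90}}

```text
t: 11.65
eef_pos: [0.4606, -0.3346, 0.1857]
ee_rot: [-3.142, 0.0, -0.195]
force: [-0.1, 0.3, -0.9]
width: 0.0546
```

>>> {"fn": "play_rows", "kwargs": {"targets": [[[0,0,-0.03,0],[0,0,-0.08,0],[0,0,-0.13,0],[0,0,-0.18,0],[0,0,-0.2,0]]]}}

```text
t: 12.28
eef_pos: [0.4609, -0.3348, 0.3894]
ee_rot: [3.141, -0.005, -0.195]
force: [-0.3, -0.0, -1.0]
width: 0.0566
```

```bash
python3 h.py .451 .320 .22 -5; python3 - <<'E'
from h import *
p,d=cams.grab_frame("side");X=cloud("side",d)
cv2.imwrite("pics/s5.png",cv2.resize(np.clip(p[250:420,150:400]*1.5,0,255).astype(np.uint8),None,fx=2.5,fy=2.5,interpolation=cv2.INTER_CUBIC)[:,:,::-1])
for m in finder.masks_of("side","spent"):
    Q=X[m["mask"]&(d>0)];print(m["score"],Q.mean(0).round(3),np.percentile(Q[:,2],[2,98]).round(3))
E
```

```text
shift [-0.1366, -0.6404, 0.009] turn -6.17
0.76 [ 0.456 -0.341  0.038] [0.018 0.12 ]
0.16 [0.448 0.314 0.026] [-0.     0.038]
```

View pics/s5.png

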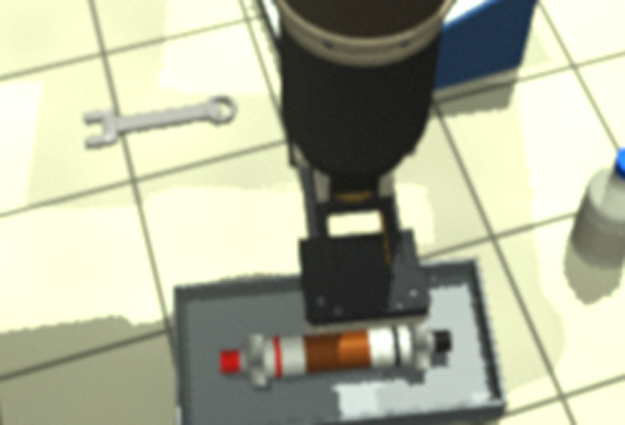

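The spent trap lies flat in the tray, released (red end 230,361, black end 438,342). Before moving on I refine the bay, clip and fresh positions from the now unobstructed top view.

```bash
python3 - <<'E'
from h import *
p,d=cams.grab_frame("top");X=cloud("top",d);ok=d>0
for m in finder.masks_of("top","station")[:2]:
    Q=X[m["mask"]&ok];r=cv2.minAreaRect(Q[:,:2].astype(np.float32));print("station",round(m["score"],2),np.round(r[0],4),np.round(r[1],3),round(r[2],2),np.percentile(Q,[1,99],axis=0).round(3).tolist())
n=np.array([-.454,-.0085,.891]);f=X@n
reg=ok&(X[...,0]>.50)&(X[...,0]<.735)&(abs(X[...,1]-.02)<.12)&(X[...,2]>.03)
h=f-np.median(f[reg]);print("plane d",np.median(f[reg]))
# rows: panel extent in x by y strip (points on the face)
face=reg&(abs(h)<.005);F=X[face]
for y in (-.07,.02,.10):
    s=F[abs(F[:,1]-y)<.012];print("face y",y,s[:,0].min().round(4),s[:,0].max().round(4),s[:,2].min().round(4),s[:,2].max().round(4))
print("face yrange",np.percentile(F[:,1],[.5,99.5]).round(4))
# clips: points standing out in the right bay
e=np.array([.891,.017,.454])
k=reg&(h>.012)&(abs(X[...,1]+.036)<.045);Q=X[k];s=Q@e
print("clip s hist",np.histogram(s,np.arange(.50,.70,.01)));
for lo,hi in ((s.min(),s.mean()),(s.mean(),s.max())):
    g=Q[(s>=lo)&(s<=hi)];print(len(g),g.mean(0).round(4),g.min(0).round(4),g.max(0).round(4),((g@e).min()/2+(g@e).max()/2).round(4))
print("mid s for x=.603:",np.array([.603,-.036,.1205])@e)
g=finder.find_in("top","bay_right");print(g[:2],finder.find_in("top","fresh_mid")[:2])
E
```

```text
station 0.67 [0.6324 0.0169] [0.27  0.262] 1.58 [[0.5, -0.102, 0.002], [0.731, 0.139, 0.158]]
plane d -0.19501937531434993
face y -0.07 0.5024 0.7323 0.0338 0.1574
face y 0.02 0.5025 0.7321 0.0322 0.1557
face y 0.1 0.5023 0.7293 0.0331 0.1564
face yrange [-0.099   0.1381]
clip s hist (array([ 0,  0,  0,  0, 14, 48, 17,  0,  0,  0,  0,  0, 27, 49,  0,  0,  0,
        0,  0]), array([0.5 , 0.51, 0.52, 0.53, 0.54, 0.55, 0.56, 0.57, 0.58, 0.59, 0.6 ,
       0.61, 0.62, 0.63, 0.64, 0.65, 0.66, 0.67, 0.68, 0.69]))
86 [ 0.5643 -0.0373  0.1029] [ 0.5047 -0.0605  0.0542] [ 0.5854 -0.0151  0.1337] 0.519
126 [ 0.5993 -0.0498  0.2998] [ 0.5006 -0.081   0.1224] [ 0.7148 -0.0144  0.6305] 0.6839
mid s for x=.603: 0.591368
[{'xyz': [0.6185, -0.0187, 0.119], 'score': 0.94}] [{'xyz': [0.405, -0.3181, 0.0335], 'score': 0.75}, {'xyz': [0.4478, 0.3166, 0.0317], 'score': 0.73}]
```

>>> {"fn": "play_rows", "kwargs": {"targets": [[[-0.02,-0.062,0,-3],[-0.04,-0.124,0,-6.2],[-0.05,-0.186,0,-6.2],[-0.06,-0.248,0,-6.2],[-0.07,-0.31,0,-6.2]]], "grip": 0}}

```text
t: 13.2
eef_pos: [0.4514, -0.0212, 0.3848]
ee_rot: [3.141, 0.001, -0.087]
force: [0.6, -0.2, -0.0]
width: 0.0875
```

```bash
python3 h.py .451 .320 .22 -5
```

```text
shift [-0.0301, -0.3399, 0.0056] turn 0.0
```

>>> {"fn": "play_rows", "kwargs": {"targets": [[[-0.01,-0.062,0,0],[-0.02,-0.124,0,0],[-0.025,-0.186,0,0],[-0.03,-0.248,0,0],[-0.03,-0.31,0,0]]]}}

```text
t: 13.82
eef_pos: [0.4483, 0.2905, 0.3846]
ee_rot: [3.14, 0.001, -0.086]
force: [1.5, 0.2, -0.3]
width: 0.0876
```

>>> {"fn": "play_rows", "kwargs": {"targets": [[[0,-0.03,0.0,0],[0,-0.03,0.04,0],[0,-0.03,0.08,0],[0,-0.03,0.11,0],[0,-0.03,0.11,0]]]}}

```text
t: 14.45
eef_pos: [0.4508, 0.3174, 0.2725]
ee_rot: [3.136, 0.004, -0.087]
force: [-0.0, -0.3, 1.1]
width: 0.0874
```

```bash
python3 h.py .453 .320 .024 -5; python3 - <<'E'
from h import *
p,d=cams.grab_frame("side");q=p[130:230,140:290]
cv2.imwrite("pics/s6.png",cv2.resize(np.clip(q*1.5,0,255).astype(np.uint8),None,fx=4,fy=4,interpolation=cv2.INTER_CUBIC)[:,:,::-1])
X=cloud("side",d);h=cv2.cvtColor(p,cv2.COLOR_RGB2HSV)
k=(d>0)&(h[...,1]>150)&((h[...,0]<6)|(h[...,0]>172))&(X[...,2]<.05)&(abs(X[...,0]-.36)<.04)&(abs(X[...,1]-.32)<.04)
print("red cap",k.sum(),X[k].mean(0),X[k].min(0))
E
```

```text
shift [0.0023, -0.0034, 0.0894] turn -0.0
red cap 19 [0.35870676 0.32469279 0.02518533] [0.35345317 0.31884869 0.01999266]
```

View pics/s6.png

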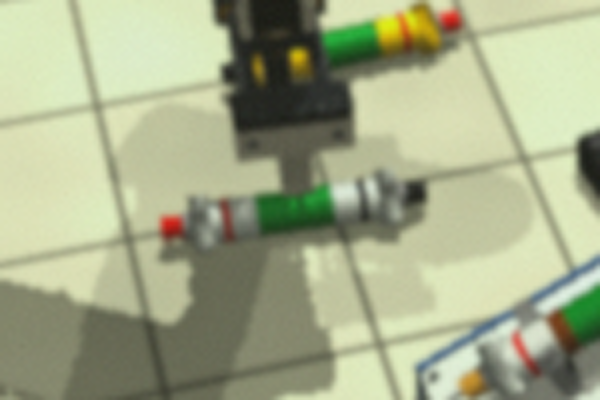

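The fresh white trap lies at (295,210), red end left, with a finger hanging behind its window; position agrees with the estimate. I descend and grip.

>>> {"fn": "play_rows", "kwargs": {"targets": [[[0.002,-0.003,0.03,0],[0.002,-0.003,0.06,0],[0.002,-0.003,0.08,0],[0.002,-0.003,0.089,0],[0.002,-0.003,0.089,0]]]}}

```text
t: 15.12
eef_pos: [0.4541, 0.3214, 0.1872]
ee_rot: [-3.141, -0.0, -0.087]
force: [0.0, -0.5, 0.3]
width: 0.0878
```

>>> {"fn": "play_rows", "kwargs": {"targets": [[[0,0,0,0],[0,0,0,0],[0,0,0,0],[0,0,0,0],[0,0,0,0]]], "grip": 255, "newtons": 20}}

```text
t: 15.75
eef_pos: [0.4539, 0.3211, 0.1867]
ee_rot: [-3.142, -0.0, -0.087]
force: [0.7, 0.1, 0.0]
width: 0.043
```

>>> {"fn": "play_rows", "kwargs": {"targets": [[[0,0,0,0],[0,0,0,0],[0,0,0,0]]]}}

```text
t: 16.12
eef_pos: [0.4539, 0.3212, 0.1867]
ee_rot: [-3.142, -0.0, -0.087]
force: [-0.1, 1.2, 0.1]
width: 0.0313
```

>>> {"fn": "play_rows", "kwargs": {"targets": [[[0,0,-0.03,0],[0,0,-0.08,0],[0,0,-0.13,0],[0,0,-0.18,0],[0,0,-0.21,0]]]}}

```text
t: 16.75
eef_pos: [0.4538, 0.321, 0.3992]
ee_rot: [-3.14, -0.001, -0.087]
force: [-0.1, 0.6, -3.0]
width: 0.0311
```

```bash
python3 h.py .603 -.0355 .24 1.0
```

```text
shift [0.1796, 0.3422, -0.0003] turn -5.99
```

>>> {"fn": "play_rows", "kwargs": {"targets": [[[0.03,0.055,-0.01,-2],[0.06,0.11,-0.015,-4],[0.09,0.165,-0.015,-6],[0.115,0.22,-0.015,-6],[0.13,0.275,-0.015,-6]]], "newtons": 25}}

```text
t: 17.38
eef_pos: [0.5598, 0.0338, 0.411]
ee_rot: [3.141, 0.001, 0.017]
force: [0.6, 0.4, -2.2]
width: 0.0313
```

>>> {"fn": "play_rows", "kwargs": {"targets": [[[0,0,0,0],[0,0,0,0]]]}}

```text
t: 17.62
eef_pos: [0.5592, 0.0356, 0.4111]
ee_rot: [-3.142, 0.001, 0.016]
force: [-0.2, 0.2, -2.9]
width: 0.0311
```

```bash
python3 h.py .578 -.0355 .184 1.0
```

```text
shift [0.0177, 0.0714, 0.0681] turn -0.06
```

>>> {"fn": "play_rows", "kwargs": {"targets": [[[0.009,0.035,0,0],[0.018,0.071,0,0],[0.018,0.071,0,0],[0.018,0.071,0.035,0],[0.018,0.071,0.065,0]]]}}

```text
t: 18.25
eef_pos: [0.5784, -0.0332, 0.3458]
ee_rot: [-3.141, -0.0, 0.019]
force: [0.3, -0.2, -2.8]
width: 0.0315
```

>>> {"fn": "play_rows", "kwargs": {"targets": [[[0,0,0.003,0],[0,0,0.003,0]]], "newtons": 6}}

```text
t: 18.5
eef_pos: [0.5791, -0.0338, 0.3445]
ee_rot: [3.141, -0.001, 0.019]
force: [-0.2, 1.2, -1.6]
width: 0.032
```

```bash
python3 h.py .6057 -.0355 .1307 1.0; python3 - <<'E'
from h import *
p,d=cams.grab_frame("side");q=p[100:330,180:460]
cv2.imwrite("pics/s7.png",cv2.resize(np.clip(q*1.5,0,255).astype(np.uint8),None,fx=2.5,fy=2.5,interpolation=cv2.INTER_CUBIC)[:,:,::-1])
E
```

```text
shift [0.0265, 0.0022, 0.0549] turn 0.11
```

View pics/s7.png

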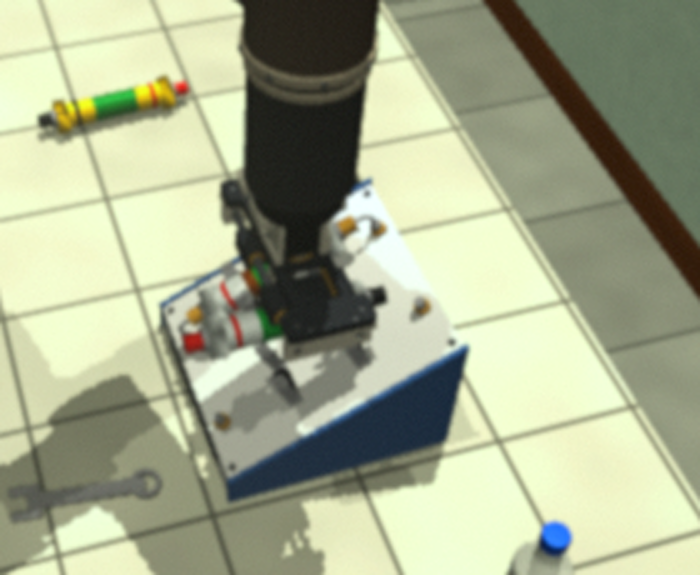

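The fresh trap is held above the right bay (red end 195,340, black end 378,295), still near level. With a light grip I push along the normal so the upper clip tilts it to the slope.

>>> {"fn": "play_rows", "kwargs": {"targets": [[[0.003,0.002,0.005,0],[0.005,0.002,0.01,0],[0.007,0.002,0.014,0],[0.009,0.002,0.018,0],[0.009,0.002,0.018,0]]]}}

```text
t: 19.18
eef_pos: [0.5878, -0.0367, 0.3251]
ee_rot: [3.141, 0.001, 0.018]
force: [-0.6, -0.2, -2.0]
width: 0.0318
```

>>> {"fn": "play_rows", "kwargs": {"targets": [[[0.001,0,0.002,0],[0.002,0,0.004,0],[0.003,0,0.006,0],[0.004,0,0.008,0],[0.004,0,0.008,0]]]}}

```text
t: 19.8
eef_pos: [0.5919, -0.0365, 0.3175]
ee_rot: [3.142, -0.0, 0.018]
force: [-2.1, 1.3, -2.0]
width: 0.0317
```

>>> {"fn": "play_rows", "kwargs": {"targets": [[[0.001,0,0.002,0],[0.002,0,0.003,0],[0.002,0,0.004,0],[0.003,0,0.005,0],[0.003,0,0.005,0]]]}}

```text
t: 20.42
eef_pos: [0.5948, -0.0365, 0.3125]
ee_rot: [3.142, 0.0, 0.018]
force: [-0.9, 1.5, -1.4]
width: 0.0321
```

```bash
python3 h.py .6057 -.0355 .1307 1.0; python3 - <<'E'
from h import *
for c in ("side","top"):
    p,d=cams.grab_frame(c);X=cloud(c,d);h=cv2.cvtColor(p,cv2.COLOR_RGB2HSV)
    k=(d>0)&(h[...,1]>140)&((h[...,0]<6)|(h[...,0]>172))&(abs(X[...,0]-.5)<.05)&(abs(X[...,1]+.036)<.03)&(X[...,2]>.04)
    print(c,"red",k.sum(),X[k].mean(0).round(3) if k.any() else "")
    k=(d>0)&(h[...,2]<60)&(abs(X[...,0]-.69)<.03)&(abs(X[...,1]+.036)<.02)&(X[...,2]<.25)
    print(c,"black",k.sum(),X[k].mean(0).round(3) if k.any() else "")
    if c=="side": cv2.imwrite("pics/s8.png",cv2.resize(np.clip(p[150:330,220:390]*1.5,0,255).astype(np.uint8),None,fx=3.3,fy=3.3,interpolation=cv2.INTER_CUBIC)[:,:,::-1])
E
```

```text
shift [0.011, -0.0008, 0.0228] turn 0.01
side red 38 [ 0.515 -0.044  0.116]
side black 37 [ 0.668 -0.04   0.185]
top red 38 [ 0.521 -0.04   0.122]
top black 0
```

View pics/s8.png

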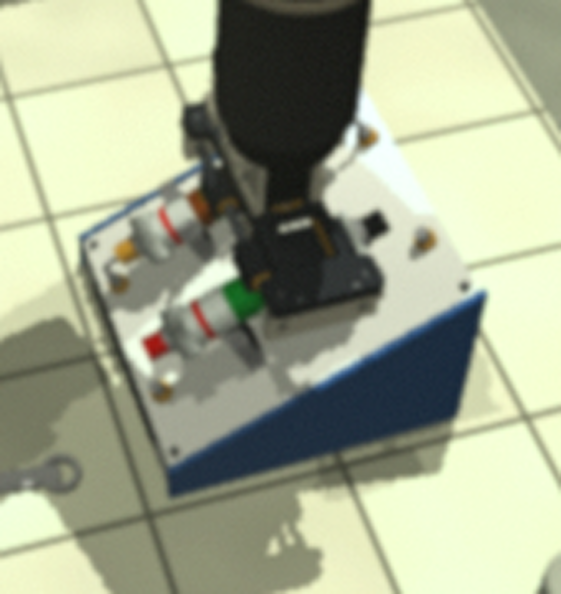

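The trap now lies parallel to the slope over the clips (red end 155,345, black end 375,222). I grip firmly and press along the normal.

>>> {"fn": "play_rows", "kwargs": {"targets": [[[0.001,-0.001,0.002,0],[0.002,-0.001,0.003,0],[0.002,-0.001,0.004,0],[0.002,-0.001,0.004,0]]]}}

```text
t: 21.02
eef_pos: [0.5967, -0.0353, 0.3092]
ee_rot: [-3.142, -0.0, 0.018]
force: [-3.9, 2.3, 5.0]
width: 0.0315
```

>>> {"fn": "play_rows", "kwargs": {"targets": [[[0,0,0,0],[0,0,0,0],[0.001,0,0.002,0],[0.002,0,0.004,0],[0.002,0,0.004,0]]], "newtons": 60}}

```text
t: 21.65
eef_pos: [0.5981, -0.0355, 0.3071]
ee_rot: [3.141, 0.0, 0.018]
force: [-11.4, 4.0, 21.4]
width: 0.0307
```

>>> {"fn": "play_rows", "kwargs": {"targets": [[[0.001,0,0.002,0],[0.002,0,0.004,0],[0.002,0,0.004,0]]]}}

```text
t: 22.02
eef_pos: [0.6001, -0.0355, 0.3033]
ee_rot: [3.141, -0.0, 0.018]
force: [-11.3, 4.5, 21.6]
width: 0.031
```

>>> {"fn": "play_rows", "kwargs": {"targets": [[[0.001,0,0.002,0],[0.002,0,0.004,0],[0.002,0,0.004,0]]]}}

```text
t: 22.4
eef_pos: [0.6027, -0.0354, 0.2981]
ee_rot: [3.141, -0.001, 0.018]
force: [-6.5, 4.0, 11.0]
width: 0.0307
```

>>> {"fn": "play_rows", "kwargs": {"targets": [[[0.001,0,0.002,0],[0.002,0,0.004,0],[0.002,0,0.004,0]]]}}

```text
t: 22.78
eef_pos: [0.6052, -0.0352, 0.2924]
ee_rot: [-3.141, -0.001, 0.018]
force: [2.1, 0.9, -3.1]
width: 0.031
```

>>> {"fn": "play_rows", "kwargs": {"targets": [[[0.001,0,0.002,0],[0.001,0,0.003,0],[0.001,0,0.003,0]]]}}

```text
t: 23.15
eef_pos: [0.606, -0.0352, 0.2902]
ee_rot: [-3.142, -0.001, 0.018]
force: [-0.9, 2.6, 2.9]
width: 0.0309
```

>>> {"fn": "play_rows", "kwargs": {"targets": [[[0,0,0.001,0],[0.001,0,0.002,0],[0.001,0,0.002,0]]]}}

```text
t: 23.52
eef_pos: [0.6062, -0.0352, 0.2901]
ee_rot: [3.141, -0.0, 0.018]
force: [-10.4, 4.7, 20.5]
width: 0.0305
```

```bash
python3 -c "from h import *;s=arm.get_state();print(s['force'],s['moment'],s['eef_pos'])"
```

```text
[-10.41648805   4.67532631  20.50331924] [2.01561192 3.69397467 0.01921469] [ 0.60621875 -0.03521205  0.29006992]
```

It is on the saddles: 20 N with no further travel. I release and retreat.

>>> {"fn": "play_rows", "kwargs": {"targets": [[[-0.001,0,-0.002,0],[-0.001,0,-0.002,0]]], "newtons": 10}}

```text
t: 23.78
eef_pos: [0.6062, -0.0353, 0.29]
ee_rot: [-3.141, -0.002, 0.018]
force: [1.4, 2.6, 3.1]
width: 0.0315
```

>>> {"fn": "play_rows", "kwargs": {"targets": [[[0,0,0,0],[0,0,0,0],[0,0,0,0],[0,0,0,0],[0,0,0,0]]], "grip": 0}}

```text
t: 24.4
eef_pos: [0.6057, -0.0354, 0.2896]
ee_rot: [3.142, 0.0, 0.018]
force: [0.1, 1.1, -0.6]
width: 0.0763
```

>>> {"fn": "play_rows", "kwargs": {"targets": [[[0,0,-0.02,0],[0,0,-0.05,0],[0,0,-0.08,0],[0,0,-0.11,0],[0,0,-0.13,0]]]}}

```text
t: 25.02
eef_pos: [0.6058, -0.0354, 0.4214]
ee_rot: [-3.141, -0.002, 0.018]
force: [0.2, 0.7, -0.5]
width: 0.0879
```

>>> {"fn": "play_rows", "kwargs": {"targets": [[[-0.03,-0.05,0,0],[-0.06,-0.11,0,0],[-0.09,-0.17,0,0],[-0.11,-0.23,0,0],[-0.13,-0.29,0,0]]]}}

```text
t: 25.65
eef_pos: [0.473, 0.2439, 0.4202]
ee_rot: [-3.141, -0.001, 0.018]
force: [1.3, 0.4, -0.2]
width: 0.0875
```

```bash
python3 - <<'E'
from h import *
ims=[]
for c,(a,b,e,f) in (("side",(150,420,180,400)),("top",(140,300,235,430))):
    p,d=cams.grab_frame(c);X=cloud(c,d);h=cv2.cvtColor(p,cv2.COLOR_RGB2HSV);H,S,V=h[...,0],h[...,1],h[...,2]
    ims.append(cv2.resize(np.clip(p[a:b,e:f]*1.6,0,255).astype(np.uint8),(400,500),interpolation=cv2.INTER_CUBIC))
    red=(S>130)&((H<6)|(H>172));grn=(H>45)&(H<80)&(S>120)
    n=np.array([-.454,-.0085,.891]);ok=d>0
    def st(nm,k):
        Q=X[k&ok];print(c,nm,len(Q),Q.mean(0).round(4) if len(Q) else "")
    near=lambda x,y,r:np.hypot(X[...,0]-x,X[...,1]-y)<r
    st("red end",red&near(.515,-.036,.03)); st("window R",grn&near(.6,-.036,.045)); st("window L",grn&near(.6,.072,.045))
    for nm in ("fresh","service"):
        for m in finder.masks_of(c,nm)[:3]:
            Q=X[m["mask"]&ok];print(c,nm,round(m["score"],2),Q.mean(0).round(4),"out of face p50/p98",np.percentile(Q@n,[50,98]).round(4))
cv2.imwrite("pics/end.png",np.hstack(ims)[:,:,::-1])
E
```

```text
side red end 32 [ 0.518  -0.0406  0.0854]
side window R 240 [ 0.5961 -0.0423  0.1303]
side window L 164 [0.5978 0.0672 0.1323]
side fresh 0.81 [ 0.5989 -0.0417  0.1304] out of face p50/p98 [-0.154  -0.1445]
side fresh 0.65 [0.5148 0.4736 0.0294] out of face p50/p98 [-0.2079  0.0407]
side service 0.96 [0.5942 0.0686 0.1269] out of face p50/p98 [-0.1547 -0.1454]
top red end 23 [ 0.5188 -0.0378  0.0885]
top window R 146 [ 0.5979 -0.0359  0.1343]
top window L 130 [0.5995 0.0728 0.1362]
top fresh 0.79 [ 0.6041 -0.0359  0.1344] out of face p50/p98 [-0.1525 -0.1419]
top fresh 0.6 [0.6208 0.0192 0.0981] out of face p50/p98 [-0.196  -0.1515]
top fresh 0.59 [0.5495 0.4893 0.029 ] out of face p50/p98 [-0.2281 -0.1879]
top service 0.76 [0.6012 0.0726 0.1349] out of face p50/p98 [-0.1516 -0.1415]
top service 0.59 [ 0.6038 -0.0362  0.135 ] out of face p50/p98 [-0.1523 -0.1419]
```

View pics/end.png

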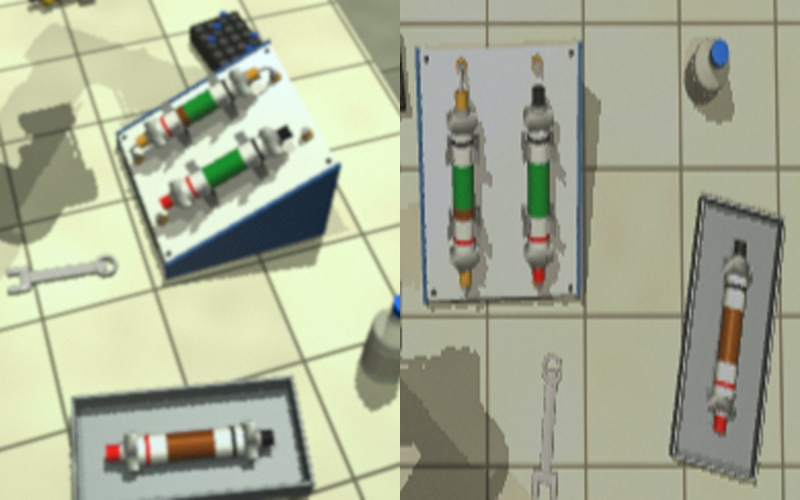

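The final picture shows the fresh trap seated in the right bay (red end 538,275 low, black end 538,95), level with the trap in service. The spent trap lies flat in the tray at (730,335), and the bystanders have not moved. Its window reads (0.5979, -0.0359, 0.1343), against (0.5978, -0.0361, 0.1347) for the spent trap when it was seated. I let the arm settle and hand in.

>>> {"fn": "play_rows", "kwargs": {"targets": [[[0,0,0,0],[0,0,0,0],[0,0,0,0],[0,0,0,0]]]}}

```text
t: 26.45
eef_pos: [0.4743, 0.2421, 0.4197]
ee_rot: [-3.142, -0.0, 0.017]
force: [0.5, 0.3, -0.4]
width: 0.0874
```

```bash
python3 -c "
from station import job_done;print(job_done())"
```

```text
the job is handed in; nothing more can be done
None
```

I swapped the traps and handed the job in at about 26 s; no verdict is reported. The spent trap lies flat in the tray, and the fresh trap is pressed into the freed right bay with its red inlet end down the slope, released.

- **Fresh trap:** The push peaked at about 24 N at the lips. It dropped as both clips snapped over, and 23 N at the end gave no further travel. Its window sits within about 1 mm of where the spent trap's was, in both cameras, and as far out from the face as the trap in service.
- **Other things:** The trap in service reads within 1 mm of its starting place. The wrench, bottle and vial rack look unmoved in the last picture; I did not measure them.
- **Disagreement:** The two cameras differed by about 6 mm in y and 4 mm in z. Part of that comes from seeing different sides of a round body. I therefore compared before and after within each camera, and no check failed.

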